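Flick the oil turntable and brake it with the dropper bottle at the balance

ROBOT

A 6-joint arm with a two-finger parallel gripper is mounted at the origin on the work surface. World frame = base frame: x ahead of the robot, y to its left, z up, the work surface at z = 0. Lengths are in m, angles in rad, forces in N, time in s.
With the tool pointing down it reaches from about 0.35 to 0.85 m from the base axis. Payload 8.1 kg.
Tool frame: the origin (TCP) lies at the centre of the arm's flange, where the gripper is bolted on; the fingertips stand 186 mm ahead of it and the grasp point (between the pads) lies 167 mm ahead of it; z points along the fingers, y is the line along which they close (so a half turn about z gives the same grasp; the last joint's range is limited). The gripper opens to 93 mm and grips with 3 to 60 N. Pads are 15 mm wide; open, the fingers measure 128 mm over their backs; the gripper's body (75 mm by 188 mm) begins 65 mm behind the grasp point.
Start: joints at [-1.3, 0.13, 1.488, -0, 1.523, -0.085], TCP at [0.209, -0.562, 0.405] pointing down, gripper open.
Joint ranges: [-2.96, 2.96], [-0.89, 2.26], [0.02, 2.5], [-1.34, 4.48], [0, 2.73], [-2.66, 2.66]. Speed limits (rad/s): [2.39, 2.39, 2.79, 3.14, 3.14, 3.14].

INTERFACE

Orientations are given as a rotation vector (axis times angle).
In Python, from plant import robot gives the robot as it stands.
- The arm moves only by the tool apply_moves, never from a script. Its argument "series" is a list of rows, each a list of 2 entries, a list of its own where there are three numbers: the shift along the tool's x, y, z in mm, then the turn, a rotation vector about the tool's x, y, z in rad. A call has 1 to 12 rows; each row shifts and turns the commanded pose from where the row before left it, along the tool's axes as they then stand; what a row does not reach is not made up. A row lasts 1/12 s, in which the tool goes at most 41.7 mm and 7.16 degrees, less where a joint would pass 70% of its speed; a pose out of reach is approached as far as the arm can. A call is refused whole if a number of a shift passes 41.7 or a number of a turn 0.125, either way. A call with a gripper value outside its range is refused whole. "claw" is the opening, from 0 (shut) to 1 (fully open), set as the call begins (left out, the last holds). The fingers move at their own pace and stop on an object; "newtons" is the grip in N (left out, the last holds). Time passes only in rows, so rows that do not move let the fingers close. It gives the time, the measured TCP pose, the force, the opening and the grip force at its end, in the units of the state.
- robot.read_state(): the state, without advancing time (a new reading comes with each control period).
- robot.read_camera(name): name is "side" or "top"; returns (picture, depth): 480x640x3 uint8, blue, green, red; 480x640 float32, m along the optical axis (not along the pixel's ray), 0 where there is no reading.
- robot.calibration(name): a dict with "fx", "fy", "cx", "cy" (pixels), "extrinsics" (4x4, takes a point from world to camera coordinates). Camera axes: x right, y down, z forward; pixel columns grow to the right and rows downward; lengths in m; the calibration is good to about 2 mm. A picture is of the moment at which its call begins. calibration takes no time and is no camera call.
- robot.close_job(): hands the job in; it is judged then, once.
The state is a dict: "t": time; "q": joint angles; "dq": joint speeds; "joint_torque": joint torques, N m; "tool_pos": TCP position; "orientation": TCP orientation; "force": force on the tool from outside, world axes, zero at the start; "wrist_torque": the same for the moment, N m; "opening": finger opening in m; "gripper_force": force on a finger pad.
Only numpy, scipy, OpenCV 4.12 (cv2) and the standard library are available. Lean on these libraries where they do the work, as an engineer would, in place of code of your own. Each camera call takes 0.05 s, during which the arm holds its last target. There are 200 camera calls.

TASK

Bring the dropper bottle round to the small black balance: flick the turntable with a fingertip and let go, so that it spins freely and carries the bottle round from the side away from the balance, then brake it with a fingertip on its bare rim as the bottle arrives, so that the bottle stops squarely in front of the balance, within a finger's width (15 mm) of the balance's long centre line; hold the disc still a moment and take the hand away without turning it again. Touch nothing but the disc: no bottle may be touched, lifted or tipped, and the balance and the things around stay as they are.

Things in the scene. Friction and masses are not known exactly. Their poses are not given: they have to be found in the camera images.
- turntable: disc of a lazy-Susan turntable: pale marble, 290 mm across, 19 mm thick, flat top 34 mm above the table; bare from 100 to 145 mm from its axis. Origin on the axis at table height; its axes turn with it. Turns either way without end on a light bearing: free, it slows by only 0.13 to 0.27 rad/s each second (2 rad/s lasts over a turn); a fingertip pressed on top stops it almost at once
- dropper_bottle: THE bottle wanted: the only one with a rubber dropper bulb and the tallest on the disc. Amber glass, 33 mm across, 92 mm high in all (glass to 59 mm, black collar 21 mm across, bulb 14 mm across on top). Stands loose and upright on the disc, its centre about 68 mm from the axis. Origin: centre of its underside
- balance_front (a point): middle of the front edge, at table height, of the small black balance fixed just outside the disc: 126 mm long, 84 wide, 18 high, a display at this end, 15 mm from the disc; at the far end a steel pan with a small white cup, its rim 56 mm above the table. This point is 160 mm from the turntable's axis; x is the balance's long centre line, pointing straight away from that axis, y lies across
- oil_bottle_a: one of two like screw-cap amber bottles on the disc, 27 mm across, 60 mm high, about 68 mm from the axis. Origin: centre of its underside
- oil_bottle_b: the other screw-cap amber bottle on the disc, 27 mm across, 60 mm high. Origin: centre of its underside
- squat_jar: squat amber jar with black lid on the disc, 45 mm across, 45 mm high. Origin: centre of its underside
- spray_vial: slim clear vial with metal cap on the disc, 23 mm across, 66 mm high. Origin: centre of its underside
- flacon: square clear flacon with wooden cube cap on the disc, 30 mm square, 62 mm high. Origin: centre of its underside
- candle_jar: large amber candle jar with a stirring stick, loose on the table at the right, 73 mm across, 72 mm high, the stick reaches 128 mm. Origin: centre of its underside
- lotion_bottle: clear flip-top bottle, loose on the table at the left, 46 mm across, 135 mm high. Origin: centre of its underside
Not all that is in view belongs to the job. What is shaped like the dropper_bottle but green is not meant.

How it is judged:
By the outcome, as a careful person would: the job done as asked, in the order asked, and still so for the second after the job is handed in, with the robot touching nothing.
It also fails if it takes over 64 s, if anything falls off the work surface, if the arm or the gripper's body presses on something with over 40 N, if the wrist force passes 120 N, or if a joint passes its speed limit or range.

## Working session

There is one attempt and no reset: what is moved stays moved. The work goes in short steps, Python scripts to look and compute and a tool call to move; the robot and the scene stay as the last step left them, time stands still between calls to the robot, and variables do not carry over. Pictures are saved under pics/ and viewed, at most 10 in all, crops included, and the job is handed in when it is done.

Besides the shell and the picture viewer there is one more tool, called by a JSON object that holds its "name" and its "arguments", one argument or row to a line. apply_moves: Moves the arm, as the interface text tells. Its arguments: {"type":"object","properties":{"series":{"type":"array"},"claw":{"type":"number"},"newtons":{"type":"number"}},"required":["series"]}

```bash
mkdir -p pics; ls; python3 - <<'E'
from plant import robot
import cv2,numpy as np
for n in("top","side"):
    p,d=robot.read_camera(n); cv2.imwrite(f"pics/{n}0.png",p); np.savez(f"{n}0.npz",p=p,d=d)
    c=robot.calibration(n); print(n,c["fx"],c["fy"],c["cx"],c["cy"]); print(np.round(c["extrinsics"],4).tolist())
s=robot.read_state();print(s)
E
```

```text
pics
top 439.5672315619753 439.5672315619753 327.23857182924826 238.71976287579346
[[0.0253, -0.9996, -0.0087, -0.0266], [-0.9829, -0.0233, -0.1826, 0.5809], [0.1823, 0.0131, -0.9831, 0.9248], [0.0, 0.0, 0.0, 1.0]]
side 505.1159945017814 505.1159945017814 315.5275277599951 243.24533720810103
[[0.9385, -0.3447, -0.0192, -0.5356], [-0.2056, -0.5134, -0.8332, 0.1417], [0.2774, 0.7859, -0.5527, 1.1154], [0.0, 0.0, 0.0, 1.0]]
{'t': 0.1, 'q': array([-1.30039196e+00,  1.31061406e-01,  1.48917399e+00, -1.78570732e-05,
        1.52300466e+00, -8.54099511e-02]), 'dq': array([ 0.00080329, -0.00140154, -0.00231762,  0.00111996,  0.00060013,
        0.00121796]), 'joint_torque': array([ 1.29643704e-03, -5.61341465e+01, -4.93096197e+01,  7.71013205e-02,
        2.91504170e-02, -2.64220824e-05]), 'tool_pos': array([ 0.20896805, -0.56221003,  0.40380459]), 'orientation': array([-3.09039333e+00, -5.55679475e-01,  2.66775704e-04]), 'force': array([-0.3026523 , -0.33324763, -0.34251494]), 'wrist_torque': array([ 0.00258418, -0.01041612, -0.02632217]), 'gripper_force': 0.0, 'opening': 0.09337588424144802}
```

View pics/top0.png

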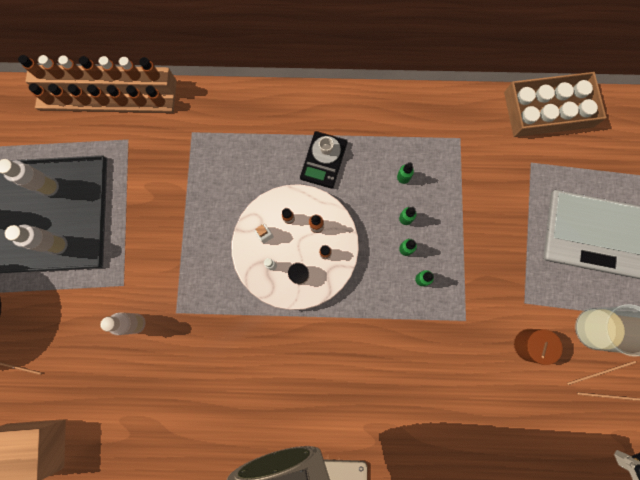

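View pics/side0.png

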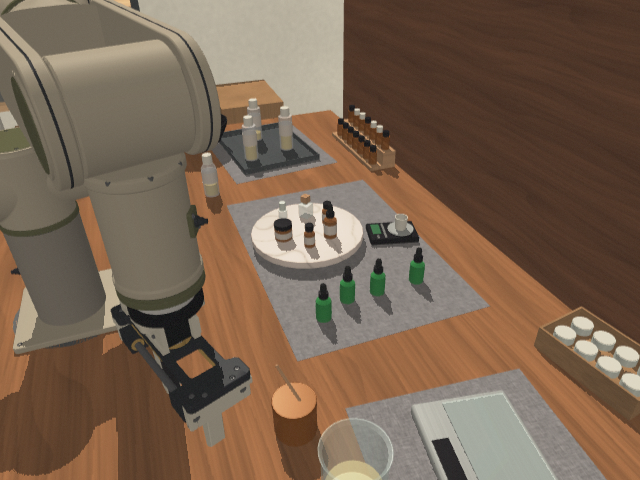

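Top view: the turntable is centred near (295,246) and the balance is near (325,160). The amber bottles stand at (316,222), (288,215) and (325,252), and the green decoys are to the right. I'll measure these, and enlarge the disc to identify the dropper bottle.

```bash
cat > h.py <<'E'
import numpy as np,cv2
from plant import robot
def ray(n,uv,z):
    c=robot.calibration(n);E=np.array(c["extrinsics"]);R,t=E[:3,:3],E[:3,3]
    uv=np.atleast_2d(np.float64(uv));d=np.c_[(uv[:,0]-c["cx"])/c["fx"],(uv[:,1]-c["cy"])/c["fy"],np.ones(len(uv))]@R
    o=-R.T@t;return o+d*((z-o[2])/d[:,2])[:,None]
def cloud(n,d):
    c=robot.calibration(n);E=np.array(c["extrinsics"]);R,t=E[:3,:3],E[:3,3]
    v,u=np.mgrid[:480,:640];P=np.dstack([(u-c["cx"])/c["fx"]*d,(v-c["cy"])/c["fy"]*d,d])
    return (P-t)@R
E
python3 - <<'E'
from h import *
a=np.load("top0.npz");b=np.load("side0.npz")
A=cv2.resize(a["p"][120:320,220:380],(480,600),interpolation=cv2.INTER_CUBIC)
B=cv2.resize(b["p"][180:280,240:440],(800,400),interpolation=cv2.INTER_CUBIC)
cv2.imwrite("pics/ta.png",A);cv2.imwrite("pics/sb.png",B)
P=cloud("top",a["d"]);z=P[...,2]
roi=np.zeros(z.shape,bool);roi[170:320,220:370]=1
# disc: bright top, at z 34
m=((abs(z-.034)<.007)&roi).astype(np.uint8)
cs,_=cv2.findContours(m,0,1);c=max(cs,key=cv2.contourArea);h=cv2.convexHull(c)[:,0]
W=ray("top",h,.034)[:,:2];
S=np.c_[2*W,np.ones(len(W))];s=np.linalg.lstsq(S,(W**2).sum(1),rcond=None)[0];print("disc",s[:2],np.sqrt(s[2]+s[0]**2+s[1]**2))
for n,D in(("top",a),("side",b)):
    P=cloud(n,D["d"]);z=P[...,2];r=np.hypot(P[...,0]-s[0],P[...,1]-s[1])
    m=((z>.05)&(z<.16)&(r<.12)&(D["d"]>0)).astype(np.uint8)
    k,L,st,ce=cv2.connectedComponentsWithStats(m)
    for i in range(1,k):
        if st[i,4]>8:
            q=P[L==i];hi=q[q[:,2]>q[:,2].max()-.012];print(n,np.round(ce[i]),st[i,4],"top z %.3f"%q[:,2].max(),np.round(hi.mean(0),3))
# balance
p=a["p"];m=((p.max(2)<50)).astype(np.uint8);m[:125]=0;m[192:]=0;m[:,:295]=0;m[:,355:]=0
cs,_=cv2.findContours(cv2.morphologyEx(m,3,np.ones((9,9))),0,1);c=max(cs,key=cv2.contourArea)
box=cv2.boxPoints(cv2.minAreaRect(c));w=ray("top",box,.018);print(box.tolist(),np.round(w,3).tolist())
P=cloud("top",a["d"])
for x,y,nm in((545,345,"candle"),(125,324,"lotion")):print(nm,P[y,x])
E
```

```text
disc [0.5689871  0.06091513] 0.1437607931069682
top [288. 215.] 150 top z 0.097 [0.63  0.077 0.093]
top [316. 223.] 214 top z 0.127 [0.613 0.012 0.122]
top [263. 233.] 215 top z 0.099 [0.59  0.129 0.095]
top [325. 251.] 135 top z 0.097 [ 0.551 -0.009  0.093]
top [270. 263.] 111 top z 0.103 [0.521 0.11  0.098]
top [298. 273.] 360 top z 0.083 [0.502 0.048 0.078]
side [305. 204.] 218 top z 0.097 [0.589 0.126 0.093]
side [282. 222.] 436 top z 0.102 [0.521 0.108 0.096]
side [329. 218.] 374 top z 0.126 [0.613 0.01  0.12 ]
side [309. 233.] 187 top z 0.095 [ 0.55  -0.013  0.09 ]
[[299.12811279296875, 178.79005432128906], [314.35943603515625, 130.0498504638672], [347.72601318359375, 140.4768829345703], [332.49468994140625, 189.2170867919922]] [[0.731, 0.058, 0.018], [0.854, 0.026, 0.018], [0.829, -0.055, 0.018], [0.707, -0.021, 0.018]]
candle [ 0.36448138 -0.46424896  0.08640882]
lotion [0.38486243 0.39995571 0.09436058]
```

View pics/ta.png

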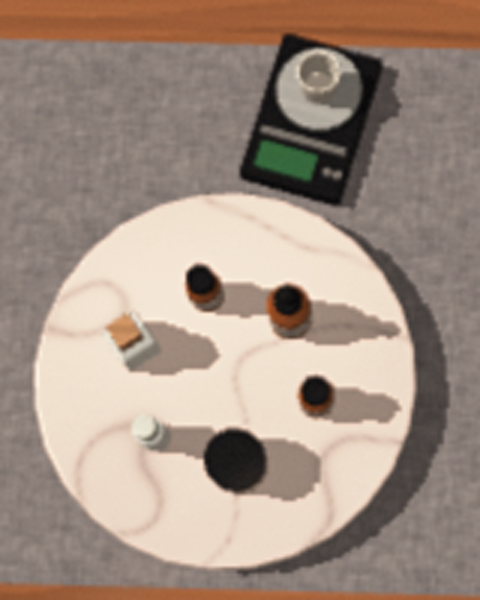

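View pics/sb.png

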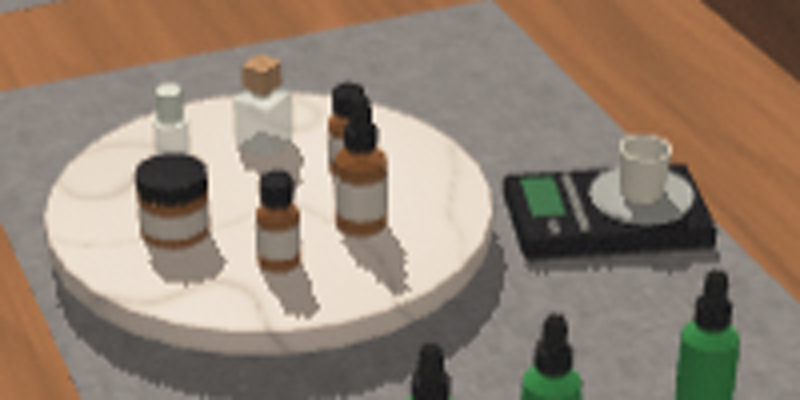

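The dropper bottle is the tall one at top (316,222), about −49° about the axis (0.569, 0.061). The balance lies at about −15°. I'll flick the disc clockwise, so the bottle goes round the far side (~326°), with the closed fingertips on the near rim. First I close the fingers, square up the tool and travel there.

{"name": "apply_moves", "arguments": {
  "series": [
    [[0, 0, 0], [0, 0, 0.119]],
    [[0, 0, 0], [0, 0, 0.119]],
    [[0, 0, 0], [0, 0, 0.118]],
    [[14.5, -36, 0], [0, 0, 0]],
    [[14.5, -36, 0], [0, 0, 0]],
    [[14.5, -36, 0], [0, 0, 0]],
    [[14.5, -36, 0], [0, 0, 0]],
    [[14.5, -36, 0], [0, 0, 0]],
    [[14.5, -36, 0], [0, 0, 0]],
    [[14.5, -36, 0], [0, 0, 0]],
    [[14.5, -36, 0], [0, 0, 0]],
    [[14.5, -36, 0], [0, 0, 0]]
  ],
  "claw": 0,
  "newtons": 10
}}

```text
t: 1.1
tool_pos: [0.3396, -0.2366, 0.4044]
orientation: [-3.141, 0.001, 0.0]
force: [0.6, -0.1, 0.7]
opening: 0.0173
gripper_force: 0.0
```

{"name": "apply_moves", "arguments": {
  "series": [
    [[14.5, -36, 0], [0, 0, 0]],
    [[14.5, -36, 0], [0, 0, 0]],
    [[14.5, -36, 10], [0, 0, 0]],
    [[14.5, -36, 10], [0, 0, 0]],
    [[14.5, -36, 10], [0, 0, 0]],
    [[14.5, -36, 10], [0, 0, 0]],
    [[14.5, -36, 10], [0, 0, 0]],
    [[0, 0, 30], [0, 0, 0]],
    [[0, 0, 30], [0, 0, 0]],
    [[0, 0, 30], [0, 0, 0]],
    [[0, 0, 15], [0, 0, 0]],
    [[0, 0, 0], [0, 0, 0]]
  ]
}}

```text
t: 2.1
tool_pos: [0.4388, 0.014, 0.2452]
orientation: [-3.141, -0.001, 0.013]
force: [0.0, -0.3, 0.1]
opening: 0.0006
gripper_force: 0.0
```

{"name": "apply_moves", "arguments": {
  "series": [
    [[2, 0, 10], [0, 0, 0]],
    [[0, 0, 8], [0, 0, 0]],
    [[0, 0, 0], [0, 0, 0]]
  ]
}}

```text
t: 2.35
tool_pos: [0.4431, 0.0134, 0.2311]
orientation: [-3.142, 0.001, 0.001]
force: [-0.6, 0.9, -0.3]
opening: 0.0007
gripper_force: 0.0
```

```bash
cat >> h.py <<'E'
AX=np.array([.569,.061])
def find(n,save=None):
    """angle (deg) of the dropper bulb about the axis"""
    t=robot.read_state()["t"];p,d=robot.read_camera(n)
    if save: cv2.imwrite(save,p)
    P=cloud(n,d);z=P[...,2];r=np.hypot(P[...,0]-AX[0],P[...,1]-AX[1])
    m=((z>.104)&(z<.135)&(r<.085)&(r>.045)&(d>0)).astype(np.uint8)
    k,L,st,ce=cv2.connectedComponentsWithStats(m)
    if k<2: return t,None,0
    i=1+st[1:,4].argmax();q=P[L==i].mean(0)[:2]-AX
    return round(t,3),round(float(np.degrees(np.arctan2(q[1],q[0]))),1),round(float(np.hypot(*q)),4),int(st[i,4])
E
python3 - <<'E'
from h import *
print(find("side","pics/s1.png"));print(find("top","pics/t1.png"));s=robot.read_state();print(s["t"],s["tool_pos"],s["force"])
cv2.imwrite("pics/both1.png",np.hstack([cv2.imread("pics/s1.png")[100:400,200:500],cv2.imread("pics/t1.png")[100:400,150:450]]))
E
```

```text
(2.35, -49.9, 0.0683, 49)
(2.4, -47.9, 0.0651, 48)
2.45 [0.44346576 0.01339111 0.23231716] [0.17990522 0.73951689 0.43722812]
```

View pics/both1.png

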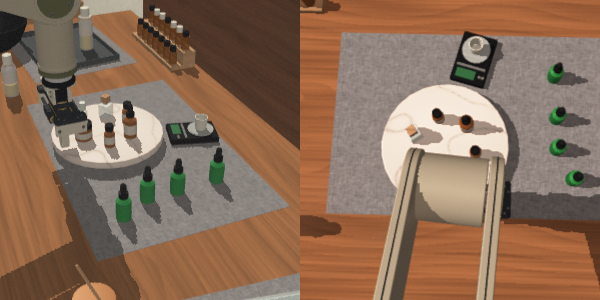

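The side view shows the closed fingers above the near rim at crop (75,125), with the bulb visible at (128,108). In the top view the arm hides the near part of the disc. I'll lower the fingers to contact.

{"name": "apply_moves", "arguments": {
  "series": [
    [[0, 0, 6], [0, 0, 0]],
    [[0, 0, 4], [0, 0, 0]],
    [[0, 0, 3], [0, 0, 0]],
    [[0, 0, 0], [0, 0, 0]]
  ]
}}

```text
t: 2.78
tool_pos: [0.4438, 0.0131, 0.2203]
orientation: [3.14, 0.0, 0.002]
force: [-7.7, -2.2, 17.5]
opening: 0.0007
gripper_force: 8.7
```

Contact holds at 17.5 N. Now the flick: accelerate along the rim, then lift off at matched speed.

{"name": "apply_moves", "arguments": {
  "series": [
    [[0, -4, 0], [0, 0, 0]],
    [[0, -8, 0], [0, 0, 0]],
    [[0, -12, 0], [0, 0, 0]],
    [[0, -16, 0], [0, 0, 0]],
    [[0, -20, 0], [0, 0, 0]],
    [[0, -20, 0], [0, 0, 0]],
    [[0, -20, -12], [0, 0, 0]],
    [[0, -14, -8], [0, 0, 0]],
    [[0, -6, 0], [0, 0, 0]],
    [[0, 0, 0], [0, 0, 0]]
  ]
}}

```text
t: 3.62
tool_pos: [0.4433, 0.1345, 0.239]
orientation: [-3.141, -0.002, -0.002]
force: [0.6, 0.3, 0.0]
opening: 0.0004
gripper_force: 0.0
```

```bash
python3 - <<'E'
from h import *
for n in("side","top","side"): print(find(n))
E
```

```text
(3.617, -116.8, 0.0702, 54)
(3.667, -123.6, 0.0661, 47)
(3.717, -126.6, 0.0699, 48)
```

{"name": "apply_moves", "arguments": {
  "series": [
    [[0, 18, 0], [0, 0, 0]],
    [[0, 18, 0], [0, 0, 0]],
    [[0, 18, 3], [0, 0, 0]],
    [[0, 16, 3], [0, 0, 0]],
    [[0, 0, 2], [0, 0, 0]],
    [[0, 0, 0], [0, 0, 0]]
  ]
}}

```text
t: 4.27
tool_pos: [0.4427, 0.0624, 0.2297]
orientation: [-3.142, 0.005, 0.003]
force: [-0.1, 0.0, 0.1]
opening: 0.0007
gripper_force: 0.0
```

```bash
python3 - <<'E'
from h import *
for n in("side","side"): print(find(n))
s=robot.read_state();print(s["tool_pos"],s["force"])
E
```

```text
(4.267, -180.0, 0.0641, 29)
(4.317, 175.3, 0.0635, 26)
[0.44294598 0.06345219 0.23035201] [0.33333331 0.20480278 0.17436979]
```

{"name": "apply_moves", "arguments": {
  "series": [
    [[0, 0, 3], [0, 0, 0]],
    [[0, 0, 0], [0, 0, 0]],
    [[0, 0, 0], [0, 0, 0]],
    [[0, 0, 0], [0, 0, 0]],
    [[0, 0, 0], [0, 0, 0]],
    [[0, 0, 0], [0, 0, 0]],
    [[0, 0, 0], [0, 0, 0]],
    [[0, 0, 0], [0, 0, 0]],
    [[0, 0, 0], [0, 0, 0]],
    [[0, 0, 0], [0, 0, 0]],
    [[0, 0, 0], [0, 0, 0]],
    [[0, 0, 0], [0, 0, 0]]
  ]
}}

```text
t: 5.37
tool_pos: [0.4431, 0.0635, 0.2277]
orientation: [-3.142, 0.0, -0.0]
force: [0.4, -0.0, -0.7]
opening: 0.0004
gripper_force: 0.0
```

```bash
python3 - <<'E'
from h import *
for n in("side","top","side","top"): print(find(n))
s=robot.read_state();print(s["tool_pos"],s["force"])
E
```

```text
(5.367, 75.5, 0.0624, 42)
(5.417, 72.2, 0.0641, 50)
(5.467, 67.2, 0.0614, 41)
(5.517, 63.1, 0.0645, 45)
[0.44316406 0.06352035 0.22774226] [-0.79696149  0.33158917 -1.00613576]
```

{"name": "apply_moves", "arguments": {
  "series": [
    [[0, 0, 3], [0, 0, 0]],
    [[0, 0, 0], [0, 0, 0]],
    [[0, 0, 0], [0, 0, 0]],
    [[0, 0, 0], [0, 0, 0]],
    [[0, 0, 0], [0, 0, 0]]
  ]
}}

```text
t: 5.98
tool_pos: [0.4432, 0.0635, 0.2247]
orientation: [3.142, -0.0, -0.0]
force: [-0.8, -0.3, -0.5]
opening: 0.0003
gripper_force: 0.0
```

```bash
python3 - <<'E'
from h import *
for n in("side","top"): print(find(n))
s=robot.read_state();print(s["t"],s["tool_pos"],s["force"])
E
```

```text
(5.983, 22.2, 0.0636, 39)
(6.033, 20.6, 0.0645, 49)
6.0833 [0.44318358 0.0635395  0.22478443] [-0.06919455  0.09023669  0.27951679]
```

{"name": "apply_moves", "arguments": {
  "series": [
    [[0, 0, 0], [0, 0, 0]],
    [[0, 0, 0], [0, 0, 0]],
    [[0, 0, 0], [0, 0, 0]],
    [[0, 0, 5.5], [0, 0, 0]],
    [[0, 0, 0], [0, 0, 0]],
    [[0, 0, 0], [0, 0, 0]],
    [[0, 0, 0], [0, 0, 0]],
    [[0, 0, 0], [0, 0, 0]]
  ]
}}

```text
t: 6.75
tool_pos: [0.4439, 0.0636, 0.2203]
orientation: [-3.141, 0.0, -0.003]
force: [-2.7, 1.3, 12.3]
opening: 0.0005
gripper_force: 5.7
```

```bash
python3 - <<'E'
from h import *
for n in("side","top","side","top"): print(find(n,f"pics/{n}2.png"))
s=robot.read_state();print(s["t"],s["tool_pos"],s["force"])
E
```

```text
(6.75, -12.4, 0.0651, 47)
(6.8, -9.4, 0.0647, 48)
(6.85, -12.1, 0.0652, 49)
(6.9, -9.8, 0.0641, 52)
6.95 [0.44384623 0.06361501 0.22033826] [-1.19349683  0.24464368 11.42988602]
```

The disc stopped with the bottle at about −11°, roughly 6 mm off the balance line and inside the 15 mm tolerance. I'll lift straight up and back away.

{"name": "apply_moves", "arguments": {
  "series": [
    [[0, 0, 0], [0, 0, 0]],
    [[0, 0, 0], [0, 0, 0]],
    [[0, 0, 0], [0, 0, 0]],
    [[0, 0, -2], [0, 0, 0]],
    [[0, 0, -8], [0, 0, 0]],
    [[0, 0, -20], [0, 0, 0]],
    [[0, 0, -30], [0, 0, 0]],
    [[0, 0, -30], [0, 0, 0]],
    [[0, 0, -30], [0, 0, 0]],
    [[0, 0, -15], [0, 0, 0]],
    [[0, 0, 0], [0, 0, 0]],
    [[0, 0, 0], [0, 0, 0]]
  ]
}}

```text
t: 7.95
tool_pos: [0.4434, 0.0635, 0.3552]
orientation: [-3.142, 0.0, -0.004]
force: [0.5, 0.4, -0.5]
opening: 0.0006
gripper_force: 0.0
```

{"name": "apply_moves", "arguments": {
  "series": [
    [[0, 30, 0], [0, 0, 0]],
    [[0, 35, 0], [0, 0, 0]],
    [[0, 35, 0], [0, 0, 0]],
    [[0, 35, 0], [0, 0, 0]],
    [[0, 35, 0], [0, 0, 0]],
    [[0, 35, 0], [0, 0, 0]],
    [[0, 35, 0], [0, 0, 0]],
    [[0, 20, 0], [0, 0, 0]],
    [[0, 0, 0], [0, 0, 0]],
    [[0, 0, 0], [0, 0, 0]]
  ]
}}

```text
t: 8.78
tool_pos: [0.4424, -0.197, 0.3522]
orientation: [-3.14, 0.004, 0.005]
force: [-0.3, 0.6, -0.2]
opening: 0.0008
gripper_force: 0.0
```

```bash
python3 - <<'E'
from h import *
for n in("side","top","side","top"): print(find(n,f"pics/{n}3.png"))
s=robot.read_state();print(s["t"],s["tool_pos"],s["force"])
f=lambda n,a,b,c,d:cv2.resize(cv2.imread(f"pics/{n}3.png")[a:b,c:d],(400,500),interpolation=cv2.INTER_CUBIC)
cv2.imwrite("pics/both3.png",np.hstack([f("top",120,320,220,380),f("side",130,330,250,410)]))
E
```

```text
(8.783, -11.9, 0.0652, 44)
(8.833, -9.8, 0.0644, 48)
(8.883, -12.4, 0.0654, 48)
(8.933, -10.1, 0.0645, 49)
8.9833 [ 0.44306462 -0.19528526  0.35355711] [ 0.51839359 -0.9572335  -0.07610019]
```

View pics/both3.png

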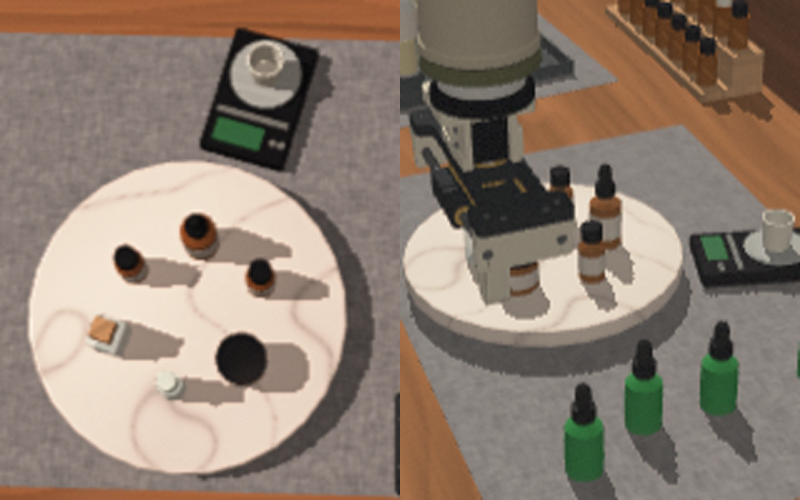

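Everything stands upright and the disc is at rest. The bottle is at top crop (198,235) and the balance front at (245,160). I'll cross-check the lateral offset with rays from both views before handing in.

```bash
python3 - <<'E'
from h import *
F=np.array([.719,.0185]);u=np.array([.1225,-.033]);u/=np.linalg.norm(u)
uA=(F-AX)/np.linalg.norm(F-AX)
cr=lambda a,b:a[0]*b[1]-a[1]*b[0]
L=[]
for n in("top","side"):
    p,d=robot.read_camera(n);P=cloud(n,d);z=P[...,2]
    r=np.hypot(P[...,0]-.635,P[...,1]-.048)
    m=(z>.110)&(z<.135)&(r<.02)&(d>0);v,w=np.nonzero(m);uv=[w.mean(),v.mean()]
    a,b=ray(n,uv,.116)[0],ray(n,uv,.034)[0];L.append((a,(b-a)/np.linalg.norm(b-a)))
    # label (white band)/glass: depth points of body between z .04 and .085
    mb=(z>.045)&(z<.085)&(r<.024)&(d>0);print(n,uv,a,"body",P[mb].mean(0))
(a,d1),(b,d2)=L
s=np.linalg.lstsq(np.c_[d1,-d2],b-a,rcond=None)[0];X=(a+d1*s[0]+b+d2*s[1])/2
print("tri",X,"gap",np.linalg.norm(a+d1*s[0]-b-d2*s[1]))
print("offset from line mm",1e3*cr(u,X[:2]-F),1e3*cr(uA,X[:2]-AX))
# recheck disc centre and balance with an unobstructed top view
p,d=robot.read_camera("top");z=cloud("top",d)[...,2];g=p.min(2)>150
m=np.zeros(g.shape,np.uint8);m[170:320,220:370]=g[170:320,220:370]
cs,_=cv2.findContours(m,0,1);c=max(cs,key=cv2.contourArea);h=cv2.convexHull(c)[:,0];W=ray("top",h,.034)[:,:2]
S=np.c_[2*W,np.ones(len(W))];s=np.linalg.lstsq(S,(W**2).sum(1),rcond=None)[0];print("disc",s[:2],np.sqrt(s[2]+s[0]**2+s[1]**2))
print(robot.read_state()["t"])
E
```

```text
top [np.float64(297.7027027027027), np.float64(207.86486486486487)] [0.63442998 0.05075172 0.116     ] body [0.62685718 0.04860453 0.07435159]
side [np.float64(331.3142857142857), np.float64(199.05714285714285)] [0.63346068 0.04974663 0.116     ] body [0.63325977 0.03935875 0.06921556]
tri [0.63425856 0.05088091 0.11536218] gap 0.0006703424698132506
offset from line mm 9.223784755162265 8.053808046396204
disc [0.56908041 0.0625634 ] 0.14340586292893087
9.1333
```

Two separate estimates put the bottle 8–9 mm off the balance line, inside the 15 mm tolerance. The disc is still and the hand is clear, so I'm handing in.

```bash
python3 -c "
from plant import robot
print(robot.close_job())"
```

```text
the job is handed in; nothing more can be done
None
```

I flicked the turntable and let it spin freely, so the dropper bottle went round the far side. I then braked it on the bare rim and took the hand away. By camera the bottle stopped about 8–9 mm from the balance's centre line (tolerance 15 mm) with nothing tipped, and I handed the job in at about 9 s.

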